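# Set the fondue stand's sliding leg to its mark and close the cam

### The job

The fondue stand lies upside down; grip the foot of its adjustable leg and draw the leg up until the groove round the rod is level with the sleeve's rim (the foot is then level with the other two feet). Keep the leg held at that mark and, by turning the hand clockwise so that a finger pushes the upright tab of the cam lever round, close the lever fully; do not close it with the leg off its mark. Finish still gripping the foot with the leg at the mark, as the clamp screw will be tightened while you hold it, and leave everything else on the shelf where it is.

Things in the scene. Friction and masses are not known exactly. Their poses are not given: they have to be found in the camera images.
- stand: Iron fondue stand, upside down, immovable (mm): ring 176 across, 16 high on the shelf; 3 upright legs 80 from its centre. Two are fixed, at +60 and -60 degrees, with black rubber feet 30 across, 24 high, tops at height 159. The adjustable one, at (-80, 0) of the stand's frame, is a sleeve 22 across, 70 high with a cam lever round its top and a sliding leg. Origin: ring centre, shelf height.
- sleeve_top (a point): Centre of the top rim of the adjustable leg's sleeve, at height 70 mm: on the common vertical axis of the sleeve, the sliding leg, its foot and the cam lever.
- leg (a joint): Sliding leg, a steel rod 11 mm across that draws straight up from the sleeve: m drawn out, 0 to 0.060 (stops). At 0.035 the dark 4 mm groove round it, the length mark, is level with the sleeve's rim and its foot with the fixed feet (top at 159 mm). Starts fully in, at 0. 0.14 to 0.24 kg with its foot, moves easily, sinks if let go even with the lever closed.
- foot: Rubber foot on top of the sliding leg, to be gripped: an upright cylinder 30 mm across, 24 high, origin at its centre, at height 112 mm + the leg's value. It spins freely on the leg, so the hand holding it can turn about the vertical axis without effort.
- cam (a joint): Cam lever, turning about the leg's axis: 0 = open, 0.8 rad = fully closed (stop). It closes CLOCKWISE seen from above, starts at 0 to 0.12 and stays where it is left; takes 2 to 3 N at the tab. At 0 it points from the leg's axis at -60 degrees in the stand's frame. Its low arm reaches 47 mm out at height 56 to 66 mm.
- cam_tab (a point): Top centre of the lever's upright steel tab, at height 148 mm (does not rise with the leg), 27 mm from the leg's axis. The tab is a radial plate 5 thick, 20 to 34 mm from the axis, height 60 to 148: it stands beside the foot, so a finger gripping the foot at the marked height pushes the tab round when the hand turns clockwise about the leg's axis.
- pot: Bystander: red ceramic fondue pot, 170 across, 100 high; origin at the centre of its underside.
- saucer: Bystander: white porcelain saucer, 140 across, 20 high; origin at the centre of its underside.
- burner: Bystander: steel burner, 96 across, 55 high, with a small black regulator knob on its -x side; origin at the centre of its underside.
- forks: Bystander: six fondue forks lying flat side by side in a grey hard silicone sleeve, about 240 x 100 x 24 overall, long way along its x; origin under the sleeve.
- cap: Bystander: steel burner cap, 60 across, 36 high, lying on the shelf inside the stand's ring; origin at the centre of its underside.
- spare_foot: Bystander: a loose spare rubber foot, 30 across, 24 high, near the stand; NOT the foot to be handled; origin at the centre of its underside.
- key: Bystander: small clamp-screw key, 86 long, 16 high, lying near the stand; origin under the end of its black grip.
There are look-alikes about, which are no part of the job. What is meant by the stand is not blue, and is the larger of those in its own colour.

How it is judged:
By the outcome, as a careful person would: the job done as asked, in the order asked, and still so for the second after the job is handed in, while the arm keeps its last pose, push and grip.
It also fails if it takes over 40 s, if anything falls off the work surface, if the arm or the gripper's body presses on something with over 40 N, if the wrist force passes 120 N, or if a joint passes its speed limit or range.

### The arm

A 6-joint arm with a two-finger parallel gripper is mounted at the origin on the work surface. World frame = base frame: x ahead of the robot, y to its left, z up, the work surface at z = 0. Lengths are in m, angles in rad, forces in N, time in s.
With the tool pointing down it reaches from about 0.35 to 0.925 m from the base axis. Payload 6.4 kg.
Tool frame: the origin (TCP) lies between the finger pads; the fingertips stand 8 mm ahead of it and the grasp point (between the pads) lies 11 mm behind it; z points along the fingers, y is the line along which they close (so a half turn about z gives the same grasp; the last joint's range is limited). The gripper opens to 85 mm and grips with 20 to 120 N. Pads are 22 mm wide; open, the fingers measure 114 mm over their backs; the gripper's body (76 mm by 85 mm) begins 54 mm behind the grasp point. The pads swing forward as they close: fully open they stand 13 mm farther back than shut.
Start: joints at [-1.336, 0.245, 1.558, -0, 1.339, -0.174], TCP at [0.258, -0.596, 0.239] pointing down, gripper open.
Joint ranges: [-3.13, 3.13], [-1.02, 2.26], [0.13, 2.54], [-0.95, 4.09], [0.21, 2.88], [-2.74, 2.74]. Speed limits (rad/s): [2.57, 2.57, 3.14, 3.14, 3.14, 3.14].

### API

Orientations are given as a unit quaternion [w, x, y, z].
In Python, from station import r gives the robot as it stands.
- The arm moves only by the tool play_rows, never from a script. Its argument "steps" is one flat list of numbers, 7 for each row, row after row: the finger opening in mm, from 0 to 85.4, then the shift along the tool's x, y, z in mm, then the turn, a rotation vector about the tool's x, y, z in rad. In form: [gripper, tx, ty, tz, ax, ay, az, gripper, tx, ty, tz, ax, ay, az, ...]. A call has exactly 10 rows; each row shifts and turns the commanded pose from where the row before left it, along the tool's axes as they then stand; what a row does not reach is not made up. A row lasts 1/12 s, in which the tool goes at most 41.7 mm and 7.16 degrees, less where a joint would pass 70% of its speed; a pose out of reach is approached as far as the arm can. A call is refused whole if a number of a shift passes 41.7 or a number of a turn 0.125, either way. A call with a gripper value outside its range is refused whole. The fingers move at their own pace and stop on an object; "force" is the grip in N (left out, the last holds). Time passes only in rows, so rows that do not move let the fingers close, or fill a call up. It gives the time, the measured TCP pose, the force, the opening and the grip force at its end, in the units of the state.
- r.get_state(): the state, without advancing time (a new reading comes with each control period).
- r.snapshot(name): name is "scene" or "top" or "wrist"; returns a dict with "image" (384x512x3 uint8, red, green, blue), "fov_y" (degrees; the focal length in pixels is half the picture's height over the tangent of half this angle, whatever the lens; pixels are square), "cx", "cy" (the principal point, pixels), "R" (3x3) and "t" (3): a world point X has camera coordinates R X + t. Camera axes: x right, y down, z forward; pixel columns grow to the right and rows downward; lengths in m; the calibration is good to about 2 mm. The wrist camera is an equidistant fisheye: a pixel r from the principal point sees the ray r / f radians off the axis. A picture is of the moment at which its call begins. There is no depth.
- r.job_done(): hands the job in; it is judged then, once.
The state is a dict: "time_s": time; "q": joint angles; "dq": joint speeds; "tau": joint torques, N m; "ee_pos": TCP position; "tcp_rot": TCP orientation; "force": force on the tool from outside, world axes, zero at the start; "moment": the same for the moment, N m; "finger_gap": finger opening in m; "grip_force": force on a finger pad.
Only numpy, scipy, OpenCV 4.12 (cv2) and the standard library are available. Lean on these libraries where they do the work, as an engineer would, in place of code of your own. Each camera call takes 0.05 s, during which the arm holds its last target. There are 200 camera calls.

## Working session

There is one attempt and no reset: what is moved stays moved. The work goes in short steps, Python scripts to look and compute and a tool call to move; the robot and the scene stay as the last step left them, time stands still between calls to the robot, and variables do not carry over. Pictures are saved under pics/ and viewed, at most 10 in all, crops included, and the job is handed in when it is done.

Besides the shell and the picture viewer there is one more tool, called after ">>>" by a JSON object that holds its "api" and its "payload". play_rows: Moves the arm, as the interface text tells. Its arguments: {"type":"object","properties":{"steps":{"type":"array","items":{"type":"number"}},"force":{"type":"number"}},"required":["steps"]}

```bash
mkdir -p pics; python3 - <<'E'
from station import r
import cv2,numpy as np,pickle
d={n:r.snapshot(n) for n in("scene","top")}
pickle.dump(d,open("s0.pkl","wb"))
for n in d:
    cv2.imwrite(f"pics/{n}0.png",d[n]["image"][:,:,::-1])
    print(n,d[n]["fov_y"],d[n]["cx"],d[n]["cy"],np.round(-d[n]["R"].T@d[n]["t"],3))
s=r.get_state();print(s)
E
```

```text
scene 42.89389374451057 254.46716697838764 199.61621584103258 [1.525 0.034 1.138]
top 54.44015764833808 260.42879491356985 189.78949039768472 [0.406 0.005 1.413]
{'time_s': 0.1, 'q': array([-1.33608096e+00,  2.45736180e-01,  1.55887082e+00,  3.53706943e-05,
        1.33873278e+00, -1.74094080e-01]), 'dq': array([-1.15691692e-05, -8.09441806e-05, -1.07247060e-03,  5.75744368e-04,
        1.35382113e-03,  9.67589954e-04]), 'tau': array([ 2.14338557e-03, -4.30669820e+01, -3.27127898e+01, -8.51800473e-05,
        2.87134950e-03, -1.19599690e-05]), 'ee_pos': array([ 0.25828885, -0.59595186,  0.23830712]), 'tcp_rot': array([-8.73680657e-04,  9.79182445e-01,  2.02980237e-01, -9.27431595e-06]), 'force': array([-0.45503017, -0.09734541,  0.34681496]), 'moment': array([ 0.02424264, -0.04750996,  0.00885049]), 'grip_force': 0.0, 'finger_gap': 0.08535823118722899}
```

View pics/scene0.png

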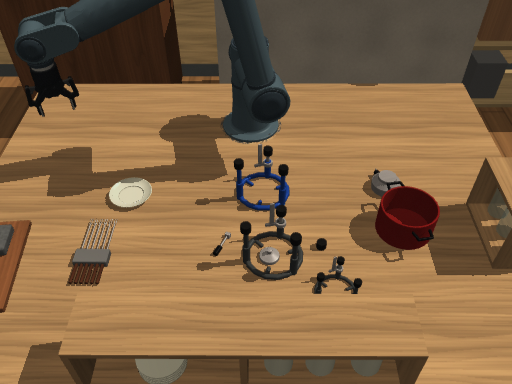

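View pics/top0.png

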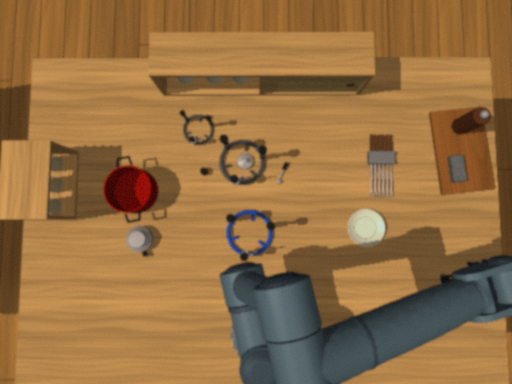

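The real stand is the larger dark one: about (243,161) in the top view and (272,255) in the scene view. I'll zoom in on both.

```bash
python3 - <<'E'
import cv2,numpy as np,pickle
d=pickle.load(open("s0.pkl","rb"))
a=d["top"]["image"][125:197,190:300];b=d["scene"]["image"][200:290,225:335]
f=lambda i:cv2.resize(i,None,fx=7,fy=7,interpolation=cv2.INTER_CUBIC)[:,:,::-1]
A=cv2.resize(a,None,fx=5,fy=5,interpolation=3);B=cv2.resize(b,None,fx=5,fy=5,interpolation=3)
A=cv2.resize(a,(400,int(72*400/110)),interpolation=3);B=cv2.resize(b,(400,int(90*400/110)),interpolation=3)
A=cv2.copyMakeBorder(A,0,B.shape[0]-A.shape[0],0,0,0)
im=np.hstack([A,B])
im=cv2.convertScaleAbs(im,alpha=1.6)
cv2.imwrite("pics/z0.png",im[:,:,::-1])
E
```

```text
(no output)
```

View pics/z0.png

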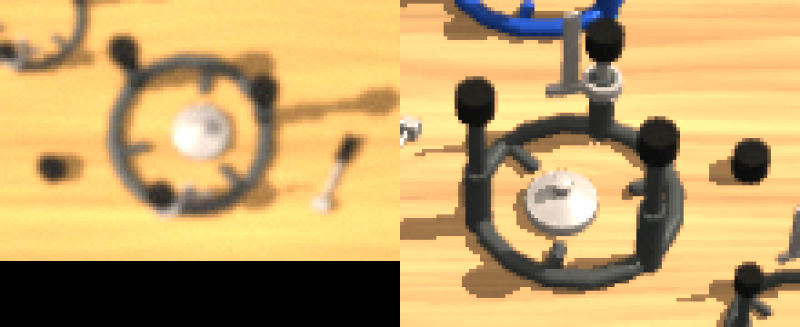

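Top view: the fixed feet are at about (224,139) and (262,150), and the adjustable foot at (234,178) with the lever beside it toward −y. In the scene view the adjustable foot is at (281,211), with the tab to its left (image), standing up at about (272,213). Next I'll triangulate these.

```bash
cat > h.py <<'E'
import cv2,numpy as np
def ray(c,uv,fish=False):
    f=192/np.tan(np.radians(c["fov_y"])/2); p=(np.array(uv,float)-[c["cx"],c["cy"]])/f
    if fish:
        a=np.hypot(*p); v=np.r_[p/a*np.sin(a),np.cos(a)]
    else: v=np.r_[p,1]
    return -c["R"].T@c["t"], c["R"].T@(v/np.linalg.norm(v))
def plane(c,uv,z,fish=False):
    o,v=ray(c,uv,fish); return o+v*(z-o[2])/v[2]
def tri(rays):
    A=sum(np.eye(3)-np.outer(v,v) for o,v in rays); b=sum((np.eye(3)-np.outer(v,v))@o for o,v in rays)
    return np.linalg.solve(A,b)
def proj(c,X,fish=False):
    f=192/np.tan(np.radians(c["fov_y"])/2); x=c["R"]@X+c["t"]
    if fish:
        rr=np.hypot(x[0],x[1]); a=np.arctan2(rr,x[2]); p=x[:2]/rr*a
    else: p=x[:2]/x[2]
    return p*f+[c["cx"],c["cy"]]
def blob(im,uv,thr,w=7):
    u,v=map(int,np.round(uv)); g=im.max(2)[v-w:v+w+1,u-w:u+w+1]
    n,l,st,ce=cv2.connectedComponentsWithStats((g<thr).astype(np.uint8))
    k=min(range(1,n),key=lambda i:np.hypot(*(ce[i]-w))-st[i,4]*.1)
    return ce[k]+[u-w,v-w],st[k,4]
E
python3 - <<'E'
from h import *
import pickle
d=pickle.load(open("s0.pkl","rb"));T,S=d["top"],d["scene"]
P=[]
for n,a,b in(("A",(224,139.3),(296,239)),("B",(262,149.7),(245.6,228)),("adj",(234,178),(281.4,211.5))):
    ba,bb=blob(T["image"],a,38),blob(S["image"],b,38)
    p=tri([ray(T,ba[0]),ray(S,bb[0])]);P.append(p)
    print(n,ba,bb,p.round(4))
A,B,C=P
c=(A+B+C)[:2]/3; print("centre",c,[np.hypot(*(p[:2]-c)) for p in P], np.degrees(np.arctan2(*(c-C[:2])[::-1])))
# tab
print("tab top scene", plane(S,(225+172/3.636,200+13/3.636),.148))
print(T["image"][172:186,228:246].max(2))
E
```

```text
A (array([224.  , 139.68]), np.int32(25)) (array([295.21875, 239.40625]), np.int32(128)) [0.6934 0.1293 0.1427]
B (array([262.06896552, 150.31034483]), np.int32(29)) (array([245.33913043, 228.19130435]), np.int32(115)) [ 0.6557 -0.0029  0.144 ]
adj (array([233.8, 178.7]), np.int32(20)) (array([280.65656566, 210.6969697 ]), np.int32(99)) [0.5611 0.0962 0.1127]
centre [0.63673422 0.07421006] [np.float64(0.07899124705195042), np.float64(0.0793746659186758), np.float64(0.07877690112603182)] -16.23490104352095
tab top scene [0.56695481 0.06982731 0.148     ]
[[135 161 179 181 184 178 179 180 181 184 184 183 183 184 185 185 187 186]
 [121 149 172 177 176 170 172 174 180 183 184 184 181 184 182 184 184 186]
 [ 98 126 149 157 151 141 137 142 163 177 184 188 183 180 180 181 184 187]
 [ 79  95 115 118 106  88  88 102 126 156 177 182 174 168 164 169 181 186]
 [ 68  70  78  73  62  53  49  58  83 124 161 171 155 140 136 146 165 177]
 [ 69  62  53  44  41  36  36  36  53  92 132 145 130 108 100 113 137 146]
 [ 80  65  52  36  33  33  35  32  37  62  99 115 105  84  80  89 106 110]
 [103  77  57  34  36  28  33  34  32  53  73  95  88  78  76  79  86  90]
 [129 105  77  55  38  30  29  30  35  53  74  86  82  64  65  69  71  66]
 [161 145 123  94  66  48  37  44  52  79  97  86  66  53  54  55  57  55]
 [183 178 165 141 107  78  69  73  88 109 111  87  60  50  50  45  48  45]
 [195 198 191 178 151 122 111 115 121 129 119  91  68  68  64  59  62  62]
 [202 202 200 195 177 159 147 147 148 144 137 124 114 115 111 108 110 110]
 [201 203 202 198 193 185 179 176 174 169 167 167 165 166 163 161 162 162]]
```

The stand centre is at (0.637, 0.074) with yaw about −16°. The leg axis is at (0.561, 0.096), and the tab is at −77° in world. I'll hover above it with the closing line at about −20°, so the finger sits counter-clockwise of the tab.

>>> {"api": "play_rows", "payload": {"steps": [85,27.6,-25.7,0,0,0,0,85,27.6,-25.7,0,0,0,0,85,27.6,-25.7,0,0,0,0,85,27.6,-25.7,0,0,0,0,85,27.6,-25.7,0,0,0,0,85,27.6,-25.7,0,0,0,0,85,27.6,-25.7,0,0,0,0,85,27.6,-25.7,0,0,0,0,85,27.6,-25.7,0,0,0,0,85,27.6,-25.7,0,0,0,0]}}

```text
time_s: 0.93
ee_pos: [0.4096, -0.249, 0.239]
tcp_rot: [-0.0, 0.979, 0.203, -0.0]
force: [0.2, -0.3, -1.0]
finger_gap: 0.085
grip_force: 0.0
```

>>> {"api": "play_rows", "payload": {"steps": [85,27.6,-25.7,0,0,0,0,85,27.6,-25.7,0,0,0,0,85,27.6,-25.7,0,0,0,0,85,27.6,-25.7,0,0,0,0,85,27.6,-25.7,0,0,0,0,85,27.6,-25.7,0,0,0,0,85,27.6,-25.7,0,0,0,0,85,27.6,-25.7,0,0,0,0,85,27.6,-25.7,0,0,0,0,85,27.6,-25.7,0,0,0,0]}}

```text
time_s: 1.77
ee_pos: [0.5607, 0.0966, 0.2389]
tcp_rot: [-0.0, 0.979, 0.203, -0.0]
force: [1.2, -0.0, 0.5]
finger_gap: 0.085
grip_force: 0.0
```

>>> {"api": "play_rows", "payload": {"steps": [85,0,0,0,0,0,-0.1,85,0,0,0,0,0,-0.1,85,0,0,0,0,0,-0.1,85,0,0,0,0,0,-0.1,85,0,0,0,0,0,-0.1,85,0,0,0,0,0,-0.1,85,0,0,0,0,0,-0.1,85,0,0,0,0,0,-0.1,85,0,0,0,0,0,0,85,0,0,0,0,0,0]}}

```text
time_s: 2.6
ee_pos: [0.5603, 0.0946, 0.2389]
tcp_rot: [-0.0, 0.824, 0.567, -0.0]
force: [-0.4, 0.2, -0.2]
finger_gap: 0.085
grip_force: 0.0
```

```bash
python3 - <<'E'
from station import r
from h import *
import pickle
d={n:r.snapshot(n) for n in("scene","top","wrist")}
pickle.dump(d,open("s1.pkl","wb"))
W=d["wrist"];cv2.imwrite("pics/w1.png",W["image"][:,:,::-1])
s=r.get_state();print(s["time_s"],s["ee_pos"],s["tcp_rot"],s["q"],s["finger_gap"],s["force"])
print(-W["R"].T@W["t"],proj(W,np.array([.5611,.0962,.124]),1),proj(W,np.array([.567,.07,.148]),1))
E
```

```text
2.75 [0.56048607 0.09462355 0.23913311] [-1.02402616e-04  8.23285977e-01  5.67626793e-01 -1.16681844e-04] [-3.21774145e-02  5.58474274e-02  1.76952905e+00  2.70807133e-05
  1.31652556e+00  3.31371325e-01] 0.08522182255857114 [ 0.30021234 -0.63238987  0.61467475]
[0.58505666 0.15611367 0.3737076 ] [255.59948268 186.19864511] [273.7644097  220.26668848]
```

View pics/w1.png

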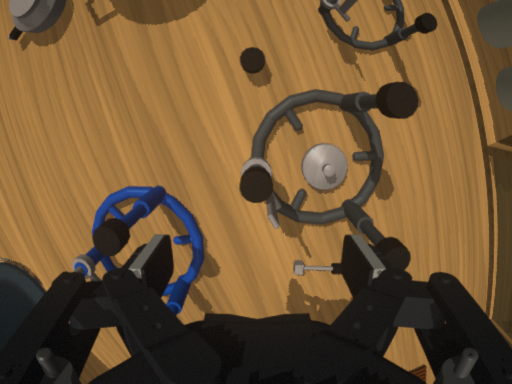

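The wrist view shows the foot top at about (256,183), matching the prediction of (256,186). The tab is near (274,215), and the blue stand's foot is at (110,237). I'll refine the axis and check clearance to that blue foot.

```bash
python3 - <<'E'
from h import *
import pickle
d=pickle.load(open("s1.pkl","rb"));W,S,T=d["wrist"],d["scene"],d["top"]
im=W["image"]
for n,uv,z in(("adj",(256,184),.112),("fixA",(398,100),.147),("fixB",(392,255),.147)):
    c,a=blob(im,uv,45,24); print(n,c,a,plane(W,c,z,1).round(4),plane(W,c,z+.012,1).round(4))
for z in(.112,.147): print("blue",plane(W,(110,237),z,1).round(4))
sc=blob(S["image"],(281,211),38); print(sc)
o=tri([ray(W,blob(im,(256,184),45,24)[0],1),ray(S,sc[0])]);print("tri",o)
cr=cv2.resize(im[145:245,215:325],None,fx=4,fy=4,interpolation=3)
c2=cv2.resize(S["image"][195:245,255:305],None,fx=7,fy=8,interpolation=3)
cv2.imwrite("pics/z1.png",cv2.convertScaleAbs(np.hstack([cr,c2]),alpha=1.8)[:,:,::-1])
E
```

```text
adj [254. 183.] 1 [0.5597 0.0966 0.112 ] [0.5608 0.0994 0.124 ]
fixA [396.07508532  99.89761092] 1172 [0.6953 0.129  0.147 ] [0.6895 0.1305 0.159 ]
fixB [391.62381363 258.66005177] 1159 [ 0.6568 -0.008   0.147 ] [0.653  0.0007 0.159 ]
blue [0.3969 0.0967 0.112 ]
blue [0.422  0.1047 0.147 ]
(array([280.65656566, 210.6969697 ]), np.int32(99))
tri [0.55923046 0.09548446 0.11013478]
```

View pics/z1.png

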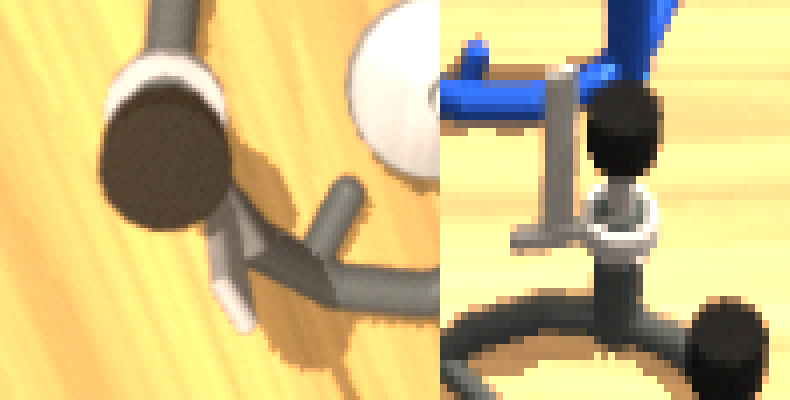

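Both views agree on the axis at about (0.561, 0.0965), and the blue foot is over 80 mm from the fingers. I'll descend and grip.

>>> {"api": "play_rows", "payload": {"steps": [75,2,0,15.3,0,0,0,70,0,0,15.3,0,0,0,70,0,0,15.3,0,0,0,70,0,0,15.3,0,0,0,70,0,0,15.3,0,0,0,70,0,0,15.3,0,0,0,70,0,0,15.3,0,0,0,70,0,0,15.3,0,0,0,70,0,0,15.3,0,0,0,70,0,0,0,0,0,0]}}

```text
time_s: 3.58
ee_pos: [0.5589, 0.0965, 0.0982]
tcp_rot: [-0.002, 0.823, 0.568, -0.003]
force: [0.5, -1.0, -0.5]
finger_gap: 0.07
grip_force: 0.0
```

>>> {"api": "play_rows", "payload": {"steps": [20,0,0,0,0,0,0,20,0,0,0,0,0,0,20,0,0,0,0,0,0,20,0,0,0,0,0,0,20,0,0,0,0,0,0,20,0,0,0,0,0,0,20,0,0,0,0,0,0,20,0,0,0,0,0,0,20,0,0,0,0,0,0,20,0,0,0,0,0,0], "force": 40}}

```text
time_s: 4.42
ee_pos: [0.5606, 0.0971, 0.1031]
tcp_rot: [-0.001, 0.823, 0.568, -0.001]
force: [-6.9, 1.7, 6.9]
finger_gap: 0.029
grip_force: 39.2
```

```bash
python3 - <<'E'
from station import r
from h import *
import pickle
d={n:r.snapshot(n) for n in("scene","wrist")}
pickle.dump(d,open("s2.pkl","wb"))
cr=cv2.resize(d["wrist"]["image"][145:295,150:350],(400,300),interpolation=3)
c2=cv2.resize(d["scene"]["image"][190:250,245:325],(400,300),interpolation=3)
cv2.imwrite("pics/z2.png",cv2.convertScaleAbs(np.hstack([cr,c2]),alpha=1.8)[:,:,::-1])
s=r.get_state();print({k:np.round(v,4) for k,v in s.items()})
E
```

```text
{'time_s': np.float64(4.5167), 'q': array([-2.8000e-02,  2.2280e-01,  1.8541e+00,  9.0000e-04,  1.0669e+00,
        3.3340e-01]), 'dq': array([-0.0003,  0.0012, -0.0015,  0.0003, -0.    ,  0.0003]), 'tau': array([-1.78940e+00, -3.47358e+01, -2.91223e+01, -3.37700e-01,
       -1.74100e+00, -7.00000e-03]), 'ee_pos': array([0.5606, 0.0971, 0.1031]), 'tcp_rot': array([-9.000e-04,  8.228e-01,  5.683e-01, -6.000e-04]), 'force': array([-8.0509,  1.4652,  6.7533]), 'moment': array([0.2713, 1.1711, 0.0147]), 'grip_force': np.float64(39.247), 'finger_gap': np.float64(0.0291)}
```

View pics/z2.png

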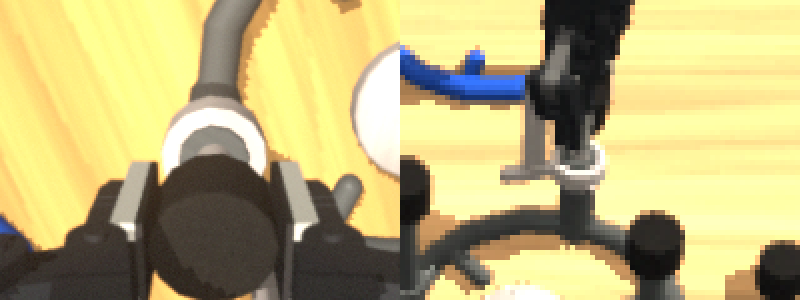

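The foot is gripped and seated: wrist view shows it between the pads, with leg 0 at TCP z = 0.1031. I'll relieve the 8 N side load and lift to the mark at z = 0.1381.

>>> {"api": "play_rows", "payload": {"steps": [20,-0.7,-1.8,-2,0,0,0,20,0,0,-4,0,0,0,20,0,0,-4,0,0,0,20,0,0,-4,0,0,0,20,0,0,-5,0,0,0,20,0,0,-5,0,0,0,20,0,0,-5,0,0,0,20,0,0,-5,0,0,0,20,0,0,-2,0,0,0,20,0,0,0,0,0,0]}}

```text
time_s: 5.35
ee_pos: [0.5604, 0.0971, 0.1388]
tcp_rot: [0.0, 0.823, 0.568, 0.002]
force: [3.6, 5.7, -1.4]
finger_gap: 0.0287
grip_force: 40.0
```

```bash
cat > st.py <<'E'
from station import r
import numpy as np
s=r.get_state()
for k in("time_s","ee_pos","tcp_rot","force","moment","finger_gap","grip_force"):print(k,np.round(s[k],5))
print("y yaw",np.degrees(2*np.arctan2(s["tcp_rot"][2],s["tcp_rot"][1]))-90,"q6",s["q"][5])
E
python3 st.py
```

```text
time_s 5.35
ee_pos [0.56035 0.09706 0.13881]
tcp_rot [4.4000e-04 8.2290e-01 5.6819e-01 1.7000e-03]
force [ 3.56454  5.68022 -1.37463]
moment [ 0.75551 -0.54276  0.01271]
finger_gap 0.02873
grip_force 39.96219
y yaw -20.75208417782723 q6 0.33319772141624854
```

>>> {"api": "play_rows", "payload": {"steps": [20,1.2,0.3,0.7,0,0,0,20,0,0,0,0,0,0,20,0,0,0,0,0,0,20,0,0,0,0,0,0,20,0,0,0,0,0,0,20,0,0,0,0,0,0,20,0,0,0,0,0,0,20,0,0,0,0,0,0,20,0,0,0,0,0,0,20,0,0,0,0,0,0]}}

```text
time_s: 6.18
ee_pos: [0.5603, 0.0972, 0.137]
tcp_rot: [0.0, 0.823, 0.568, 0.0]
force: [4.6, -2.5, -2.4]
finger_gap: 0.029
grip_force: 40.0
```

```bash
python3 st.py; python3 - <<'E'
from station import r
from h import *
import pickle
d={n:r.snapshot(n) for n in("scene","wrist")}
pickle.dump(d,open("s3.pkl","wb"))
cr=cv2.resize(d["wrist"]["image"][120:295,150:350],(400,350),interpolation=3)
c2=cv2.resize(d["scene"]["image"][195:245,255:312],(400,350),interpolation=3)
cv2.imwrite("pics/z3.png",cv2.convertScaleAbs(np.hstack([cr,c2]),alpha=1.8)[:,:,::-1])
E
```

```text
time_s 6.1833
ee_pos [0.56032 0.09724 0.13701]
tcp_rot [3.9000e-04 8.2283e-01 5.6828e-01 1.3000e-04]
force [ 4.55155 -2.48837 -2.42195]
moment [-0.35681 -0.75789  0.05877]
finger_gap 0.02897
grip_force 40.02063
y yaw -20.739159425870113 q6 0.33491661536614714
```

View pics/z3.png

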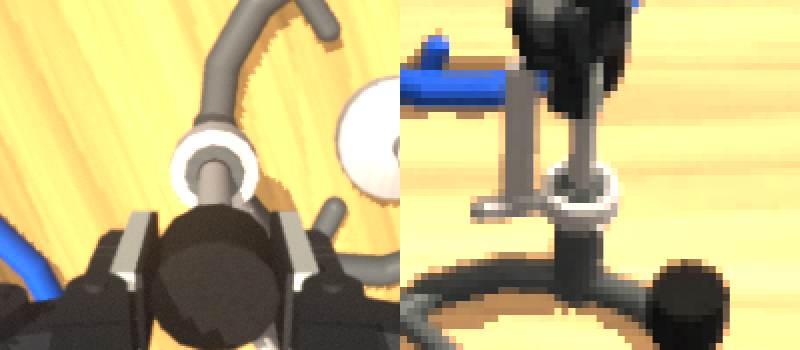

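The leg is drawn and the tab is still open. TCP z = 0.1370 is 1.1 mm low, so I'll correct that before any contact with the tab.

>>> {"api": "play_rows", "payload": {"steps": [20,0,0.6,-1.1,0,0,0,20,0,0,0,0,0,0,20,0,0,0,0,0,0,20,0,0,0,0,0,0,20,0,0,0,0,0,0,20,0,0,0,0,0,0,20,0,0,0,0,0,0,20,0,0,0,0,0,0,20,0,0,0,0,0,0,20,0,0,0,0,0,0]}}

```text
time_s: 7.12
ee_pos: [0.5604, 0.0972, 0.1379]
tcp_rot: [-0.0, 0.823, 0.568, -0.0]
force: [0.8, -2.6, -1.2]
finger_gap: 0.029
grip_force: 40.0
```

```bash
python3 st.py; python3 - <<'E'
from h import *
import pickle
d=pickle.load(open("s3.pkl","rb"))
W=d["wrist"]
# height of held foot by comparing with fixed foot: predicted top-centre and rim points for top at 158 (leg .034)
for z in (.156,.159,.162):print(z,proj(W,np.array([.5605,.0970,z]),1))
# near edge (side away from camera foot) left/right widths
g=W["image"].max(2)
print(g[205:300:3,256])
S=d["scene"]
for z in(.066,.068,.070,.072,.074): print(z,proj(S,np.array([.5665,.0955,z])))
print(S["image"].max(2)[203:228,274:286])
E
```

```text
time_s 7.1167
ee_pos [0.56039 0.09723 0.13786]
tcp_rot [-1.4000e-04  8.2283e-01  5.6828e-01 -3.1000e-04]
force [ 0.84277 -2.6167  -1.17419]
moment [-0.44265 -0.25375  0.01944]
finger_gap 0.02903
grip_force 39.95565
y yaw -20.738747269075006 q6 0.334578907126124
0.156 [254.90258456 265.89799386]
0.159 [254.87044981 269.2933177 ]
0.162 [254.83712777 272.82555694]
[111 111 111 110 111 110  38  37  40  36  36  35  38  40  43  40  40  41
  40  39  40  39  39  36  37  37  37  30  28  27  66 182]
0.066 [280.48406994 222.89193758]
0.068 [280.50584727 222.43722168]
0.07 [280.52766793 221.98160099]
0.072 [280.54953206 221.5250728 ]
0.074 [280.57143978 221.06763441]
[[ 18  18  18  14  11  11  19  19  16  32  15  14]
 [ 13  13  14  15  14  11  15  22  42  77  11  13]
 [ 57  63  21  12  13  12  15  18  52  82  13  16]
 [ 68  90  34  13  13  10  11  21  63  91  13  24]
 [ 61  73  35  12  13  12  12  20  64  71  14  55]
 [ 67  56  24  13  13  12  12  21  63  70  84 162]
 [ 87 133  22  13  14  13  14  29  63  75 161 169]
 [110 162  53  12  14  15  13  30  65 109 168 168]
 [114 169 159 118  68  20  12  35  66 140 168 168]
 [118 175 175 171 165  83  58  60  78 151 167 168]
 [124 186 186 186 184  92  62  63  93 185 187 186]
 [127 192 192 192 190  93  62  63  96 192 193 193]
 [124 194 194 193 191  94  62  64  98 192 193 192]
 [122 192 192 191 188  92  62  66  99 189 190 188]
 [152 189 189 188 175  65  62  67 101 182 187 185]
 [149 180 166 172 117  62  62  69 116 170 174 177]
 [142 161 167  95  73  62  62  69  94 106 166 168]
 [136 112 102  52  35  61  62  69  79  72 117 170]
 [143 109  90  45  35  44  62  69  64  66 115 171]
 [ 89 103  91  53  54  63  51  52  66  60 128 166]
 [ 87  82 123 155 120  52  47  50  72 126 160 146]
 [ 73  65  74 104 161 155 157 156 158 159 141 109]
 [120  85  63  66  78  98 104 105 105  93  97 105]
 [194 188  92  62  62  66  67  71  76  81  96 174]
 [200 200 190  46  63  63  63  63  76 135 147 202]]
```

The groove shows as dark pixels at row 222, which is exactly where the rim projects, so the leg is at the mark. Now I'll turn clockwise up to just before contact.

>>> {"api": "play_rows", "payload": {"steps": [20,0,0,-0.2,0,0,0.025,20,0,0,0,0,0,0.025,20,0,0,0,0,0,0.025,20,0,0,0,0,0,0.025,20,0,0,0,0,0,0.025,20,0,0,0,0,0,0.025,20,0,0,0,0,0,0.025,20,0,0,0,0,0,0.025,20,0,0,0,0,0,0,20,0,0,0,0,0,0]}}

```text
time_s: 7.95
ee_pos: [0.5605, 0.0972, 0.138]
tcp_rot: [0.0, 0.875, 0.484, -0.0]
force: [1.0, -3.0, -3.0]
finger_gap: 0.0284
grip_force: 39.9
```

```bash
python3 st.py
```

```text
time_s 7.95
ee_pos [0.56049 0.09717 0.13803]
tcp_rot [ 2.0000e-05  8.7530e-01  4.8358e-01 -2.2000e-04]
force [ 0.99287 -3.01246 -2.95773]
moment [-0.52658 -0.32674 -0.00558]
finger_gap 0.0284
grip_force 39.92465
y yaw -32.161069983580404 q6 0.5339447768867794
```

>>> {"api": "play_rows", "payload": {"steps": [20,0,0,0,0,0,0.04,20,0,0,0,0,0,0.04,20,0,0,0,0,0,0.04,20,0,0,0,0,0,0.04,20,0,0,0,0,0,0.04,20,0,0,0,0,0,0.04,20,0,0,0,0,0,0.04,20,0,0,0,0,0,0.04,20,0,0,0,0,0,0.04,20,0,0,0,0,0,0]}}

```text
time_s: 8.78
ee_pos: [0.5608, 0.097, 0.1382]
tcp_rot: [0.0, 0.948, 0.319, 0.0]
force: [2.2, -4.4, -2.6]
finger_gap: 0.0289
grip_force: 40.4
```

```bash
python3 st.py
```

```text
time_s 8.7833
ee_pos [0.56077 0.09699 0.13819]
tcp_rot [3.2000e-04 9.4784e-01 3.1875e-01 6.0000e-05]
force [ 2.20342 -4.39417 -2.61043]
moment [-0.65826 -0.39555  0.05038]
finger_gap 0.0289
grip_force 40.43314
y yaw -52.82505859166043 q6 0.894573968206754
```

>>> {"api": "play_rows", "payload": {"steps": [20,0,0.5,0,0,0,0.04,20,0,0,0,0,0,0.04,20,0,0,0,0,0,0.04,20,0,0,0,0,0,0.04,20,0,0,0,0,0,0.04,20,0,0,0,0,0,0.04,20,0,0,0,0,0,0.04,20,0,0,0,0,0,0.04,20,0,0,0,0,0,0,20,0,0,0,0,0,0]}}

```text
time_s: 9.62
ee_pos: [0.5609, 0.0968, 0.1382]
tcp_rot: [0.0, 0.986, 0.165, -0.0]
force: [1.3, -4.1, -2.6]
finger_gap: 0.029
grip_force: 40.4
```

```bash
python3 st.py; python3 - <<'E'
from station import r
from h import *
import pickle
d={n:r.snapshot(n) for n in("scene","wrist")}
pickle.dump(d,open("s4.pkl","wb"))
cr=cv2.resize(d["wrist"]["image"][120:320,150:350],(400,400),interpolation=3)
c2=cv2.resize(d["scene"]["image"][195:245,250:300],(400,400),interpolation=3)
cv2.imwrite("pics/z4.png",cv2.convertScaleAbs(np.hstack([cr,c2]),alpha=1.8)[:,:,::-1])
E
```

```text
time_s 9.6167
ee_pos [0.56087 0.09677 0.13816]
tcp_rot [ 1.0000e-04  9.8636e-01  1.6463e-01 -1.2000e-04]
force [ 1.2676  -4.09626 -2.57714]
moment [-0.58228 -0.27896 -0.0012 ]
finger_gap 0.02896
grip_force 40.38044
y yaw -71.04904770731761 q6 1.2119588257620268
```

View pics/z4.png

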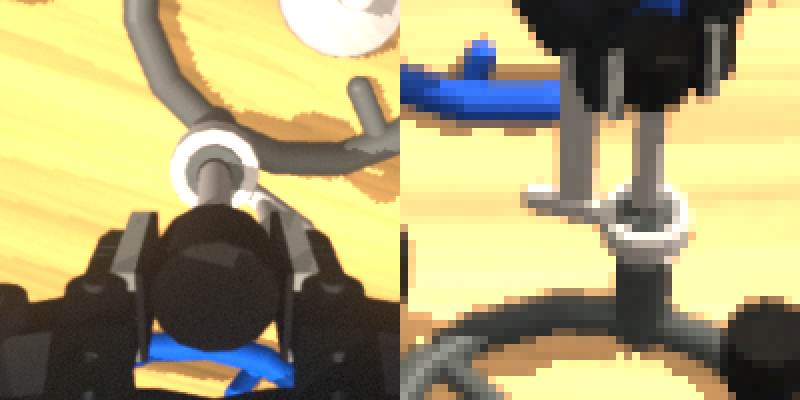

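The arm's end has moved from about (265.7,225) to (266,219.5) in the scene view, so the lever is turning with the finger. I'll estimate its angle.

```bash
python3 - <<'E'
from h import *
import pickle
S=pickle.load(open("s4.pkl","rb"))["scene"]
ax=np.array([.561,.0968])
for uv in((265.5,224.5),(266.3,219.5)):
    p=plane(S,uv,.061)[:2]-ax; print(np.degrees(np.arctan2(p[1],p[0])),np.hypot(*p))
print("expected open end/closed end px:")
for a in(-76.2,-80,-90,-100,-110,-122): print(a,proj(S,np.r_[ax+.045*np.array([np.cos(np.radians(a)),np.sin(np.radians(a))]),.066]).round(1))
E
```

```text
-80.58649183152097 0.04589747888431068
-106.11071957553814 0.04450353684339498
expected open end/closed end px:
-76.2 [266.1 224.2]
-80 [265.8 223.4]
-90 [265.6 221.5]
-100 [265.8 219.5]
-110 [266.5 217.6]
-122 [267.8 215.5]
```

>>> {"api": "play_rows", "payload": {"steps": [20,0,0.3,0,0,0,0.02,20,0,0,0,0,0,0.02,20,0,0,0,0,0,0.02,20,0,0,0,0,0,0.02,20,0,0,0,0,0,0.02,20,0,0,0,0,0,0.02,20,0,0,0,0,0,0.02,20,0,0,0,0,0,0.02,20,0,0,0,0,0,0,20,0,0,0,0,0,0]}}

```text
time_s: 10.55
ee_pos: [0.5609, 0.0966, 0.1382]
tcp_rot: [-0.0, 0.996, 0.084, -0.0]
force: [1.8, -2.5, -1.5]
finger_gap: 0.0286
grip_force: 40.5
```

```bash
python3 st.py
```

```text
time_s 10.55
ee_pos [0.56094 0.09659 0.13815]
tcp_rot [-3.0000e-05  9.9645e-01  8.4240e-02 -1.3000e-04]
force [ 1.75553 -2.49431 -1.52778]
moment [-0.51502 -0.13827  0.0082 ]
finger_gap 0.02858
grip_force 40.53382
y yaw -80.33589746025578 q6 1.3734824136932913
```

>>> {"api": "play_rows", "payload": {"steps": [20,0,0,0,0,0,0.01,20,0,0,0,0,0,0.01,20,0,0,0,0,0,0.01,20,0,0,0,0,0,0.01,20,0,0,0,0,0,0,20,0,0,0,0,0,0,20,0,0,0,0,0,0,20,0,0,0,0,0,0,20,0,0,0,0,0,0,20,0,0,0,0,0,0]}}

```text
time_s: 11.38
ee_pos: [0.5609, 0.0966, 0.1381]
tcp_rot: [-0.0, 0.998, 0.064, -0.0]
force: [-0.5, -3.0, -1.4]
finger_gap: 0.029
grip_force: 40.6
```

```bash
python3 st.py
```

```text
time_s 11.3833
ee_pos [0.56094 0.0966  0.13813]
tcp_rot [-2.0000e-05  9.9793e-01  6.4340e-02 -1.3000e-04]
force [-0.48787 -2.98309 -1.43933]
moment [-0.61009 -0.02622  0.02535]
finger_gap 0.02905
grip_force 40.59515
y yaw -82.6215695519455 q6 1.4133993957943514
```

>>> {"api": "play_rows", "payload": {"steps": [20,0,0,0,0,0,0.01,20,0,0,0,0,0,0.01,20,0,0,0,0,0,0.01,20,0,0,0,0,0,0,20,0,0,0,0,0,0,20,0,0,0,0,0,0,20,0,0,0,0,0,0,20,0,0,0,0,0,0,20,0,0,0,0,0,0,20,0,0,0,0,0,0]}}

```text
time_s: 12.22
ee_pos: [0.561, 0.0966, 0.1381]
tcp_rot: [0.0, 0.999, 0.049, -0.0]
force: [-0.5, -3.8, -2.7]
finger_gap: 0.0288
grip_force: 40.6
```

```bash
python3 st.py;python3 - <<'E'
from station import r
from h import *
import pickle
d={n:r.snapshot(n) for n in("scene","wrist")}
pickle.dump(d,open("s5.pkl","wb"))
cr=cv2.resize(d["wrist"]["image"][120:320,150:350],(400,400),interpolation=3)
c2=cv2.resize(d["scene"]["image"][195:245,250:300],(400,400),interpolation=3)
cv2.imwrite("pics/z5.png",cv2.convertScaleAbs(np.hstack([cr,c2]),alpha=1.8)[:,:,::-1])
E
```

```text
time_s 12.2167
ee_pos [0.56096 0.09655 0.13814]
tcp_rot [ 2.0000e-05  9.9878e-01  4.9390e-02 -1.1000e-04]
force [-0.50184 -3.76862 -2.73039]
moment [-0.58392  0.06845  0.0673 ]
finger_gap 0.02876
grip_force 40.56979
y yaw -84.33792598315183 q6 1.4433527604091503
```

View pics/z5.png

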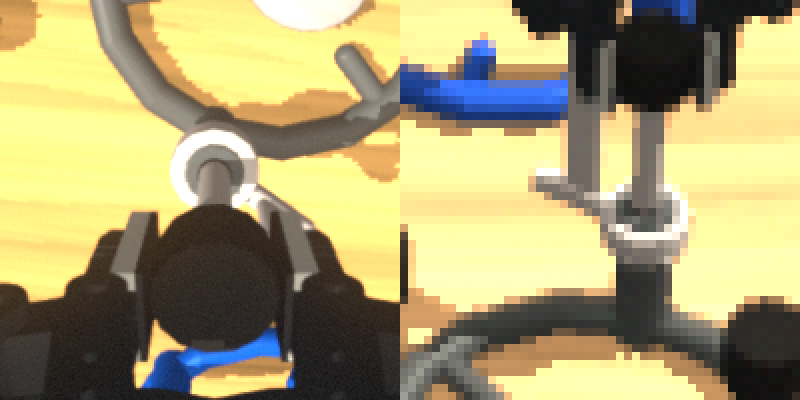

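The lever tip is at about (267.5,217), which puts it near −118°. Full close is at about −122°, so I'll keep going in small turns and watch for the stop.

>>> {"api": "play_rows", "payload": {"steps": [20,0,0,0,0,0,0.01,20,0,0,0,0,0,0.01,20,0,0,0,0,0,0.01,20,0,0,0,0,0,0,20,0,0,0,0,0,0,20,0,0,0,0,0,0,20,0,0,0,0,0,0,20,0,0,0,0,0,0,20,0,0,0,0,0,0,20,0,0,0,0,0,0]}}

```text
time_s: 13.15
ee_pos: [0.561, 0.0966, 0.1382]
tcp_rot: [0.0, 0.999, 0.034, -0.0]
force: [-0.8, -4.4, -2.8]
finger_gap: 0.0286
grip_force: 40.8
```

```bash
python3 st.py
```

```text
time_s 13.15
ee_pos [0.56098 0.09657 0.13815]
tcp_rot [ 4.0000e-05  9.9941e-01  3.4420e-02 -7.0000e-05]
force [-0.83388 -4.38071 -2.83638]
moment [-0.72848  0.09257  0.08936]
finger_gap 0.02865
grip_force 40.84511
y yaw -86.05454911779069 q6 1.4733656473562409
```

>>> {"api": "play_rows", "payload": {"steps": [20,0,0,0,0,0,0.01,20,0,0,0,0,0,0.01,20,0,0,0,0,0,0,20,0,0,0,0,0,0,20,0,0,0,0,0,0,20,0,0,0,0,0,0,20,0,0,0,0,0,0,20,0,0,0,0,0,0,20,0,0,0,0,0,0,20,0,0,0,0,0,0]}}

```text
time_s: 13.98
ee_pos: [0.561, 0.0965, 0.1382]
tcp_rot: [0.0, 1.0, 0.024, 0.0]
force: [-0.9, -4.0, -3.2]
finger_gap: 0.029
grip_force: 41.7
```

```bash
python3 st.py
```

```text
time_s 13.9833
ee_pos [0.56104 0.09653 0.13818]
tcp_rot [7.000e-05 9.997e-01 2.445e-02 0.000e+00]
force [-0.92971 -3.96568 -3.19679]
moment [-0.84804  0.06033  0.14942]
finger_gap 0.02895
grip_force 41.71287
y yaw -87.19851393533496 q6 1.4933153501144136
```

>>> {"api": "play_rows", "payload": {"steps": [20,0,0,0,0,0,0.01,20,0,0,0,0,0,0.01,20,0,0,0,0,0,0,20,0,0,0,0,0,0,20,0,0,0,0,0,0,20,0,0,0,0,0,0,20,0,0,0,0,0,0,20,0,0,0,0,0,0,20,0,0,0,0,0,0,20,0,0,0,0,0,0]}}

```text
time_s: 14.82
ee_pos: [0.5611, 0.0965, 0.1382]
tcp_rot: [0.0, 1.0, 0.015, 0.0]
force: [-0.2, -4.7, -2.6]
finger_gap: 0.0289
grip_force: 42.7
```

```bash
python3 st.py; python3 - <<'E'
from station import r
from h import *
import pickle
d={n:r.snapshot(n) for n in("scene","wrist")}
pickle.dump(d,open("s6.pkl","wb"))
b=pickle.load(open("s5.pkl","rb"))
c=[cv2.resize(x["scene"]["image"][195:245,250:300],(400,400),interpolation=3) for x in(b,d)]
cv2.imwrite("pics/z6.png",cv2.convertScaleAbs(np.hstack(c),alpha=1.8)[:,:,::-1])
E
```

```text
time_s 14.8167
ee_pos [0.5611  0.09645 0.13819]
tcp_rot [1.7000e-04 9.9989e-01 1.4560e-02 1.0000e-04]
force [-0.20372 -4.72084 -2.64114]
moment [-0.88603 -0.02958  0.23524]
finger_gap 0.02888
grip_force 42.66523
y yaw -88.33107683384242 q6 1.5131063753818736
```

View pics/z6.png

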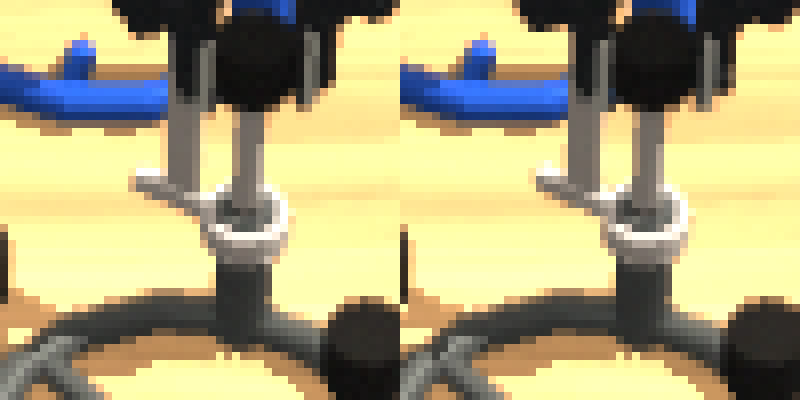

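The tip moved only slightly, while the moment rose to 0.235 N·m (about 9 N at the tab, against 2–3 N of friction), so the stop looks reached. I'll confirm with one more small push and check that the lever stays still.

>>> {"api": "play_rows", "payload": {"steps": [20,0,0,0,0,0,0.01,20,0,0,0,0,0,0.01,20,0,0,0,0,0,0,20,0,0,0,0,0,0,20,0,0,0,0,0,0,20,0,0,0,0,0,0,20,0,0,0,0,0,0,20,0,0,0,0,0,0,20,0,0,0,0,0,0,20,0,0,0,0,0,0]}}

```text
time_s: 15.75
ee_pos: [0.5611, 0.0964, 0.1382]
tcp_rot: [0.0, 1.0, 0.005, 0.0]
force: [-0.5, -5.5, -3.2]
finger_gap: 0.0283
grip_force: 43.7
```

```bash
python3 st.py; python3 - <<'E'
from station import r
from h import *
import pickle
d={n:r.snapshot(n) for n in("scene","wrist")}
b=pickle.load(open("s5.pkl","rb"));c=pickle.load(open("s6.pkl","rb"))
f=lambda x:x["scene"]["image"][214:224,264:277].astype(int)
print(abs(f(c)-f(b)).max(2));print(abs(f(d)-f(c)).max(2))
g=d["scene"]["image"].max(2);print(g[216:226,276:284])
E
```

```text
time_s 15.75
ee_pos [0.56115 0.09644 0.1382 ]
tcp_rot [2.3000e-04 9.9999e-01 4.7200e-03 1.8000e-04]
force [-0.53466 -5.52908 -3.16956]
moment [-0.88136 -0.11171  0.28843]
finger_gap 0.02833
grip_force 43.71904
y yaw -89.4596986943569 q6 1.5329026155825785
[[ 1  1  0  1  0  1  1  0  1  0  2  7  1]
 [ 1  1  0  0 21 13  0  1  1  1  4  7  1]
 [ 1  0  6 25  4  8  3  1  1  1  5 12  0]
 [ 1  1 28 11  6  5  1  1  1  1  6 20  1]
 [ 1  1 58 19  3  4  5  4  1  1  6 19 12]
 [ 0  0  6  2 20 18  2  3  7 10 12  7  1]
 [ 0  1  1  1  1  0 11  3  8  1  4 11  0]
 [ 1  1  1  1  1  0  1  1 28 23  5  5  0]
 [ 1  1  1  1  1  1  1  1  4  3 43 29  1]
 [ 1  0  1  0  1  1  0  0  1  0  4 30  2]]
[[1 1 1 1 1 1 1 0 0 1 1 1 1]
 [1 1 0 0 0 1 1 1 1 1 1 0 1]
 [0 0 1 1 2 0 0 2 1 1 1 2 1]
 [1 0 0 1 1 1 1 2 0 0 0 1 0]
 [1 1 0 1 1 1 1 0 1 1 1 1 1]
 [0 1 0 1 1 1 0 4 0 1 1 1 1]
 [1 0 1 1 1 0 0 1 0 1 1 0 0]
 [1 1 1 1 1 0 0 1 1 2 1 1 0]
 [1 1 1 0 1 0 1 1 0 1 1 1 1]
 [1 1 1 1 1 1 1 1 1 1 1 1 1]]
[[194 192 189  93  63  66 100 191]
 [190 189 174  65  63  67 101 183]
 [159 175 117  62  63  69 116 168]
 [171  97  74  62  63  69  94 105]
 [104  53  36  63  62  69  79  72]
 [ 90  45  35  33  49  44  65  67]
 [ 88  52  56  62  49  49  65  61]
 [118 155 120  51  47  51  74 130]
 [ 73 107 148 157 155 156 158 157]
 [ 62  67  77 100 102 103  85  94]]
```

The lever did not move under the extra turn, so it is at its stop. The leg is held at z = 0.1382 (target 0.1381), with the groove at the rim. Handing in.

```bash
python3 -c "
from station import r
print(r.job_done())"
```

```text
the job is handed in; nothing more can be done
None
```

The leg was drawn up about 35.1 mm to its mark, the cam lever was closed to its stop, and the job was handed in at about 16 s with the foot still gripped; the hand-in gave no verdict.

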